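# Set the sprung tension gauge to the red mark

## Task

Take the yellow-headed locking pin from the blue block and put its tip down through the brass eyelet of the spring gauge while the slide is still home. With the pin alone, never touching the slide with the gripper, draw the slide out to the red mark without overshooting it or letting it snap back, and push the pin fully down into the hole at the red mark so that the gauge stays set there. Leave the tubes standing and everything else on the bench where it is.

Things in the scene. Friction and masses are not known exactly. Their poses are not given: they have to be found in the camera images.
- pin: Loose locking pin, 45 g, upright in a hole of the blue block, tip 5 mm above the table. Steel shaft 8 mm thick, 50 mm long, tip tapered over 4 mm; above it a square yellow head 15 x 15 x 38 mm. Origin at the tip's centre; z up the pin (head z = 50 to 88 mm); x, y square to the head's faces, within 6 degrees of the block's. Fingers closing along the block's x miss the tubes.
- pin_tip (a point): The centre of the pin's tip (same point as the pin's origin).
- rack: Heavy fixed blue block 80 x 160 x 30 mm (x, y, z), origin at the centre of its underside on the table. Three upright holes 11 mm wide and 25 mm deep in a row along its y axis at y = -50, 0 and +50 mm: one has the pin, the other two capped glass tubes.
- tube1: Loose capped glass tube, 9.6 mm thick (white cap 14 mm), 78 mm long, standing in a hole of the blue block; origin at its foot, 5 mm above the table. Leave it standing.
- tube2: Second such tube, same size.
- gauge: Fixed spring gauge. Origin on the table under the eyelet's home; x axis: the way the slide is drawn out. Grey housing 100 x 60 mm, 62 mm tall, x = -145 to -45 mm; then an aluminium bed 50 mm wide, top 30 mm above the table, to x = 105 mm. Along y = 0 the bed has three upright chamfered holes at x = 40, 62, 84 mm, 10 mm wide, 26 mm deep; none under the eyelet's home.
- slide (a joint): How far the slide is drawn out (m): 0 home, up to 0.105; a spring pulls it home with about 3.2 N at 0 and 70 N more per metre (6 N at 40 mm, 9 N at 84 mm). It springs back at once if let go.
- eyelet (a point): Centre of the eyelet's hole, at its underside: brass plate 30 x 30 x 5 mm at the slide's outer end, underside 42 mm and top 47 mm above the table, with a 13 mm upright hole; 12 mm free between plate and bed. A 14 mm wide steel strip joins it to the housing. Drawn by the pin, the eyelet's centre trails the pin by about 2.5 mm.
- mark_red: The red mark: two fixed red tabs 12 x 15 x 32 mm, one either side of the bed, with red stripes on the bed, level with the hole in which the pin belongs. Origin on the table under that hole's centre; x axis parallel to the gauge's x. It may be at any of the three holes.
- red_hole (a point): Centre of the mouth of the hole at the red mark, on the bed's top, 30 mm above the table; axes as for the red mark. Pin fully down: tip 26 mm below this point.
- mark_white1: Like the red mark, but white, at another of the three holes: not wanted.
- mark_white2: The other white mark: not wanted.
- mortar1: Brown bowl, 58 mm wide, 32 mm tall, loose, on the table; origin under its centre. Leave it alone.
- mortar2: White bowl, 58 mm wide, 32 mm tall, loose, close beside the gauge's bed (on its -y side); origin under its centre. Leave it alone.
- spatula: Loose thin steel lab spatula, 156 mm long, 5 mm high, lying along the other side of the gauge (its +y side). Leave it alone.
- bottle: Loose amber bottle 56 mm wide, 110 mm tall, the tallest thing near, standing just beyond the outer end of the bed, 165 to 180 mm from the gauge's origin along its x: little room to open the fingers there; origin under its centre. Leave it alone.
- brush: Loose brush, 150 mm long, lying towards the far side. Leave it alone.
- jar: Loose jar 50 mm wide, 55 mm tall; origin under its centre. Leave it alone.

How it is judged (in metres and radians):
On the way:
1. the pin's tip is through the eyelet (at least 3 mm below its underside) while the slide is home (z of pin_tip in the frame of eyelet below -0.003 m and horizontal distance between pin_tip and eyelet below 0.007 m and value of joint slide below 0.012 m), for 0.1 s.
At the end, for the whole second after the job is handed in: The pin stands (within 0.3 rad of upright) at least 20 mm deep in the hole at the red mark (tip within 5 mm of its axis), through the eyelet, which it holds within 9 mm of that hole; pin at rest, both tubes still standing (within 0.3 rad) (z of pin_tip in the frame of red_hole below -0.02 m and horizontal distance between pin_tip and red_hole below 0.005 m and horizontal distance between eyelet and red_hole below 0.009 m and angle between each of pin, tube1, tube2's own z axis and vertical below 0.3 rad and linear speed of pin below 0.02 m/s); the robot touches nothing.
It fails at once if the slide is drawn more than 12 mm past the red mark (x of eyelet in the frame of red_hole above 0.012 m).
It fails at once if the slide snaps back (faster than 0.3 m/s) (velocity of joint slide below -0.3 m/s).
It fails at once if the gripper touches the slide (over 1 N) (contact force between the fingers and slide above 1 N).
It fails at once if a bystander is shifted by more than 25 mm (distance of any of mortar1, mortar2, bottle, spatula, brush, jar, tube1, tube2 from where it was at the start of the episode above 0.025 m).
It also fails if it takes over 53 s, if anything falls off the work surface, if the arm or the gripper's body presses on something with over 40 N, if the wrist force passes 120 N, or if a joint passes its speed limit or range.

## Robot

A 7-joint arm with a two-finger parallel gripper is mounted at the origin on the work surface. World frame = base frame: x ahead of the robot, y to its left, z up, the work surface at z = 0. Lengths are in mm, angles in rad, forces in N, time in s.
With the tool pointing down it reaches from about 400 to 875 mm from the base axis. Payload 4.4 kg.
Tool frame: the origin (TCP) lies midway between the tips of the shut fingers; the grasp point (between the pads) lies 19 mm behind it (ctrl.grip_point_offset is the distance from the TCP to the grasp point, in mm); z points along the fingers, y is the line along which they close (so a half turn about z gives the same grasp; the last joint's range is limited). The gripper opens to 85 mm and grips with 20 to 120 N. Pads are 22 mm wide; open, the fingers measure 114 mm over their backs; the gripper's body (76 mm by 85 mm) begins 54 mm behind the grasp point. The pads swing forward as they close: fully open they stand 13 mm farther back than shut.
Start: joints at [1.136, 0.628, 0.038, 1.517, -0.027, 0.996, -0.02], TCP at [234.351, -606.298, 231.313] pointing down, gripper open.
Joint ranges: [-3.06, 3.06], [-0.37, 2.12], [-1.25, 1.32], [0.18, 2.47], [-1.1, 4.24], [0.23, 1.98], [-2.94, 2.94]. Speed limits (rad/s): [2.57, 2.57, 3.14, 3.14, 3.14, 3.14, 3.14].

## Interface

Orientations are given as [roll, pitch, yaw] about the fixed x, y, z axes, in that order (R = Rz(yaw) Ry(pitch) Rx(roll)).
In Python, from cell import ctrl gives the robot as it stands.
- The arm moves only by the tool pendant, called after "Request:" by a JSON object that holds its "op" and its "data". Schema: {"type":"object","properties":{"motion":{"type":"string"},"only":{"type":"string"},"quiet":{"type":"boolean"},"lines":{"type":"string"}},"required":["motion"],"additionalProperties":false}. motion is a string of 1 to 12 rows, parted by a bar, with the numbers parted by commas; each row has 7 numbers: dx, dy, dz in parts of the range, where 1.0 means 200 mm, then a rotation vector rx, ry, rz in normalised numbers (1 is pi rad), then the finger opening in mm; each row shifts and turns the commanded pose from where the row before left it, along the tool's axes as they then stand; what a row does not reach is not made up. A row lasts 1/10 s, in which the tool goes at most 50 mm and 0.15 rad, less where a joint would pass 70% of its speed; a pose out of reach is approached as far as the arm can. The fingers move at their own pace and stop on an object; the grip force is fixed at half the most. Time passes only in rows, so rows that do not move let the fingers close. The tool returns the time, the measured TCP pose, the force, the opening and the grip force at its end. only (a regular expression) keeps the lines of the reply that match it, lines (a string "A,B") keeps lines A to B, and quiet returns only ok. No shift or turn number may pass 1 either way. Input that does not fit is refused with a message, and nothing moves.
- ctrl.read_state(): the state, without advancing time (a new reading comes with each control period).
- ctrl.get_image(name): name is "side" or "top" or "wrist"; returns the picture (384x512x3 uint8, blue, green, red); there is no depth.
- ctrl.calibration(name): a dict with "fx", "fy", "cx", "cy" (pixels), "rvec" (rotation vector, rad) and "tvec" (3), from world to camera coordinates, as OpenCV has them; the wrist camera has in their place "hand_eye" (4x4, takes a point from camera to tool coordinates, whose origin is the TCP and whose axes are the flange's). Camera axes: x right, y down, z forward; pixel columns grow to the right and rows downward; lengths in mm; the calibration is good to about 2 mm. A picture is of the moment at which its call begins: read the wrist's pose just before it. calibration takes no time and is no camera call.
- ctrl.finish_job(): hands the job in; it is judged then, once.
The state is a dict: "clock": time; "qpos": joint angles; "qd": joint speeds; "tau": joint torques, N m; "eef_pos": TCP position; "tool_rot": TCP orientation; "force": force on the tool from outside, world axes, zero at the start; "torque": the same for the moment, N m; "width": finger opening in mm; "gripper_force": force on a finger pad.
Only numpy, scipy, OpenCV 4.12 (cv2) and the standard library are available. Lean on these libraries where they do the work, as an engineer would, in place of code of your own. Each camera call takes 0.05 s, during which the arm holds its last target. There are 200 camera calls.

## Working session

There is one attempt and no reset: what is moved stays moved. The work goes in short steps, Python scripts to look and compute and a tool call to move; the robot and the scene stay as the last step left them, time stands still between calls to the robot, and variables do not carry over. Pictures are saved under pics/ and viewed, at most 10 in all, crops included, and the job is handed in when it is done.

```bash
ls; mkdir -p pics
```

Run:
```python
from cell import ctrl
import cv2
s=ctrl.read_state(); print({k:s[k] for k in('clock','eef_pos','tool_rot','width','qpos')},ctrl.grip_point_offset)
for n in('side','top','wrist'):
    cv2.imwrite(f'pics/{n}0.png',ctrl.get_image(n)); print(n,ctrl.calibration(n))
```

```text
cell.py
pics
{'clock': 0.0, 'eef_pos': array([ 234.14523218, -605.70993422,  230.39310759]), 'tool_rot': array([-3.13972428e+00,  3.92954265e-05,  3.68846238e-01]), 'width': 85.37086790258792, 'qpos': array([ 1.13615944,  0.62934927,  0.03844988,  1.51834949, -0.02698773,
        0.99628093, -0.01999138])} 18.700000000000003
side {'fx': 427.7436265647814, 'fy': 427.7436265647814, 'cx': 256.027153718061, 'cy': 190.86377863581603, 'rvec': array([ 2.09968184, -0.6866263 ,  0.33558067]), 'tvec': array([-478.60879149,  300.37331941,  580.28115702])}
top {'fx': 362.78324476522613, 'fy': 362.78324476522613, 'cx': 249.77333687879621, 'cy': 196.46521334458433, 'rvec': array([ 2.16661483, -2.1120682 ,  0.09479244]), 'tvec': array([ 42.5904777 , 641.58264978, 811.0150867 ])}
wrist {'fx': 283.8899671236197, 'fy': 283.8899671236197, 'cx': 254.7443191793681, 'cy': 191.4094997228321, 'hand_eye': array([[-7.98291271e-05, -9.65540887e-01, -2.60251397e-01,
         6.58356564e+01],
       [ 9.99999740e-01, -2.63561824e-04,  6.71084239e-04,
        -9.80554460e-02],
       [-7.16551604e-04, -2.60251276e-01,  9.65540657e-01,
        -1.42192792e+02],
       [ 0.00000000e+00,  0.00000000e+00,  0.00000000e+00,
         1.00000000e+00]])}
```

View pics/top0.png

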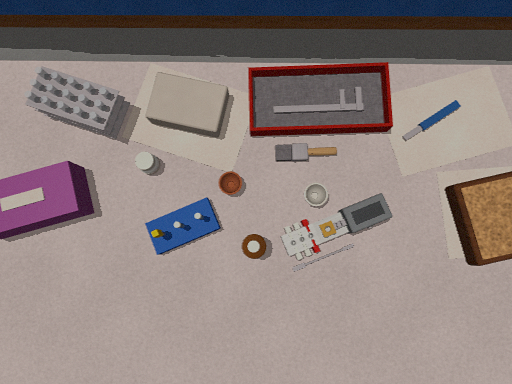

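View pics/side0.png

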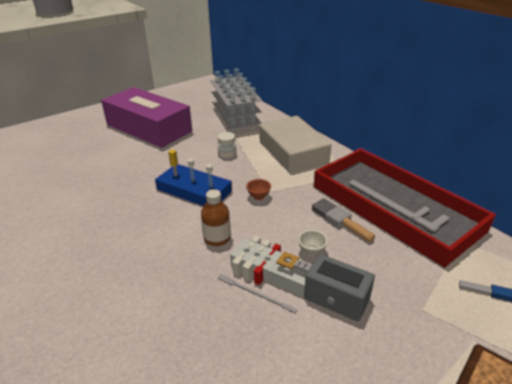

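The top view shows the rack at about (183,226) with the pin at its left end (157,233). The gauge's housing is at (365,213), the eyelet at (328,229) and the bottle at (254,246). The red tabs are at (306,223) and (315,250), on the hole nearest the eyelet. Next I'll measure.

Create h.py:
```python
import numpy as np, cv2
from scipy.spatial.transform import Rotation as R
from cell import ctrl
def cam(n,st=None):
    c=ctrl.calibration(n); K=np.array([[c['fx'],0,c['cx']],[0,c['fy'],c['cy']],[0,0,1]])
    if n=='wrist':
        T=np.eye(4); T[:3,:3]=R.from_euler('xyz',st['tool_rot']).as_matrix(); T[:3,3]=st['eef_pos']
        M=T@c['hand_eye']; return K,M[:3,:3],M[:3,3]
    r=cv2.Rodrigues(c['rvec'])[0]; return K,r.T,-r.T@c['tvec']
def ray(C,uv): 
    K,A,o=C; d=A@np.linalg.solve(K,[uv[0],uv[1],1]); return o,d/np.linalg.norm(d)
def onz(C,uv,z): o,d=ray(C,uv); return (o+d*(z-o[2])/d[2])[:2]
def proj(C,p): K,A,o=C; q=K@(A.T@(np.array(p,float)-o)); return q[:2]/q[2]
def tri(r1,r2):
    (a,d),(b,e)=r1,r2; t=np.linalg.lstsq(np.c_[d,-e],b-a,rcond=None)[0]
    p,q=a+d*t[0],b+e*t[1]; return (p+q)/2,np.linalg.norm(p-q)
def mask(img,lo,hi,roi=None):
    m=cv2.inRange(cv2.cvtColor(img,cv2.COLOR_BGR2HSV),lo,hi)
    if roi: z=np.zeros_like(m); a,b,c,d=roi; z[b:d,a:c]=m[b:d,a:c]; m=z
    return m
def blobs(m,amin=8):
    n,l,s,c=cv2.connectedComponentsWithStats(m); return [(c[i].round(1),s[i].tolist()) for i in range(1,n) if s[i,4]>=amin]
```

Run:
```python
from h import *
np.set_printoptions(precision=1,suppress=True)
for n in('top','side'):
    C=cam(n); im=cv2.imread(f'pics/{n}0.png'); print(n,C[2])
    for k,lo,hi in(('yel',(22,120,80),(32,255,255)),('brass',(14,110,80),(25,255,255)),('red',(0,190,100),(4,255,255)),('red2',(174,150,100),(180,255,255))):
        print(k,[b for b in blobs(mask(im,lo,hi)) if b[1][4]<400])
im=cv2.imread('pics/top0.png');C=cam('top')
m=mask(im,(100,150,60),(125,255,255),(130,190,230,260)); c=max(cv2.findContours(m,0,2)[0],key=cv2.contourArea)
r=cv2.minAreaRect(c);print('rack',r,[onz(C,p,30) for p in cv2.boxPoints(r)])
for k,p,z in(('pinhead',(157,233),93),('bottle',(254,246),110),('housing',(365,213),62),('eyelet',(328,229),47),('r1',(306,223),32),('r2',(315,250),32),('mort2',(316,195),32)): print(k,onz(C,p,z))
a=cv2.resize(im[180:280,130:265],None,fx=5.5,fy=5.5,interpolation=2);cv2.imwrite('pics/c1.png',cv2.resize(im[180:280,225:400],None,fx=4.5,fy=4.5,interpolation=2)[:450,:790])
```

```text
top [534.4  26.4 886. ]
yel [(array([156.1, 232.9]), [151, 229, 12, 8, 61])]
brass [(array([322.2, 151. ]), [308, 147, 29, 8, 193]), (array([327.3, 228.6]), [319, 221, 17, 16, 138]), (array([158.4, 233.3]), [154, 229, 9, 8, 31]), (array([250.8, 248.8]), [243, 235, 21, 24, 97]), (array([255.2, 237.2]), [254, 234, 5, 7, 14]), (array([261.8, 240. ]), [260, 238, 5, 5, 9])]
red [(array([305.1, 223.6]), [302, 220, 8, 11, 39]), (array([315.3, 247.2]), [312, 240, 8, 13, 39])]
red2 []
side [ 219.9 -527.   574.3]
yel [(array([172.7, 157.3]), [170, 150, 7, 16, 75])]
brass [(array([172.6, 157.2]), [169, 149, 8, 18, 113]), (array([358.3, 229.5]), [343, 218, 31, 24, 263]), (array([287.2, 259.9]), [277, 252, 22, 17, 197])]
red [(array([276.3, 247.3]), [273, 245, 7, 6, 26]), (array([258.2, 269.9]), [255, 266, 7, 8, 42])]
red2 [(array([422.7, 179.3]), [354, 149, 141, 67, 156])]
rack ((182.3179168701172, 225.713623046875), (33.47570037841797, 67.92777252197266), 67.01127624511719) [array([570.8, 308.3]), array([637.9, 161.4]), array([565.4, 127.3]), array([499.3, 272.6])]
pinhead [548.2 258.5]
bottle [526.1  44.4]
housing [ 606.2 -202.5]
eyelet [ 568.7 -122.5]
r1 [581.9 -74. ]
r2 [520.  -95.3]
mort2 [648.6 -97. ]
```

View pics/c1.png

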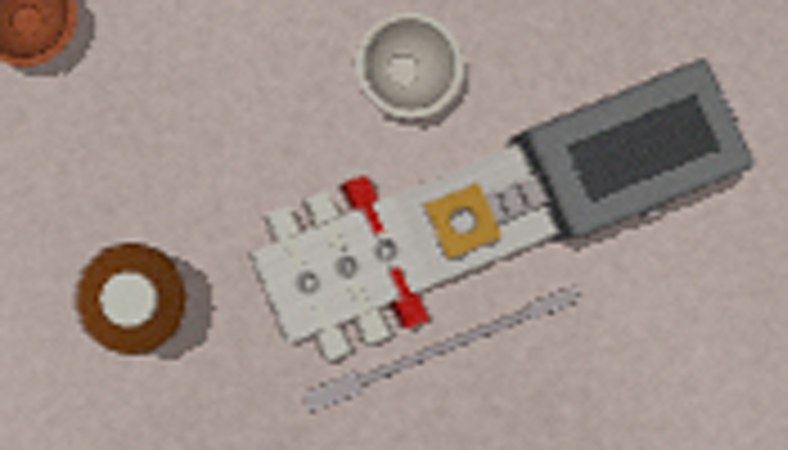

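Do rows in two calls of 12 and 9.

The manual's scale: shifts go in shares of 200 mm and turns go in shares of pi rad. Converting my numbers, 49 mm / 200 = 0.245, -2 mm / 200 = -0.01, -0.078 rad / 3.1416 = -0.0248.

Request:
{"op": "pendant", "data": {"motion": "0.245,-0.01,0,0,0,-0.0248,85 | 0.245,-0.01,0,0,0,-0.0248,85 | 0.245,-0.01,0,0,0,-0.0248,85 | 0.245,-0.01,0,0,0,-0.0248,85 | 0.245,-0.01,0,0,0,-0.0248,85 | 0.245,-0.01,0,0,0,-0.0248,85 | 0.245,-0.01,0,0,0,-0.0248,85 | 0.245,-0.01,0,0,0,-0.0248,85 | 0.245,-0.01,0,0,0,-0.0248,85 | 0.245,-0.01,0,0,0,-0.0248,85 | 0.245,-0.01,0,0,0,-0.0248,85"}}

```text
clock: 1.25
eef_pos: [599.9, -229.4, 231.0]
tool_rot: [-3.142, -0.0, 1.23]
force: [0.7, 0.1, -0.2]
width: 85.0
gripper_force: 0.0
```

Scaled: 49 mm / 200 = 0.245, -2 mm / 200 = -0.01, -0.078 rad / 3.1416 = -0.0248.

Request:
{"op": "pendant", "data": {"motion": "0.245,-0.01,0,0,0,-0.0248,85 | 0.245,-0.01,0,0,0,-0.0248,85 | 0,0,0,0,0,0,85 | 0,0,0,0,0,0,85"}}

```text
clock: 1.65
eef_pos: [624.7, -134.7, 231.0]
tool_rot: [-3.141, -0.0, 1.386]
force: [-0.5, -1.7, -0.3]
width: 85.1
gripper_force: 0.0
```

Run:
```python
from h import *
s=ctrl.read_state(); im=ctrl.get_image('wrist'); cv2.imwrite('pics/w1.png',im); np.save('w1.npy',np.r_[s['eef_pos'],s['tool_rot']]); print(s['eef_pos'],s['tool_rot'])
```

```text
[ 624.74311769 -134.70990802  231.0330696 ] [-3.14093719e+00 -1.98030678e-04  1.38599340e+00]
```

View pics/w1.png

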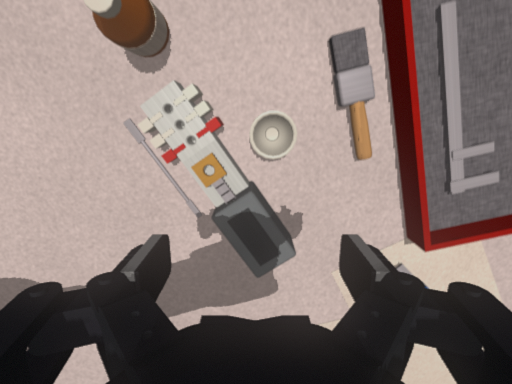

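The wrist view shows the eyelet at about (209,171), the red-mark hole at (192,140) and the white-mark holes at (180,124) and (168,108).

Run:
```python
from h import *
np.set_printoptions(precision=1,suppress=True)
im=cv2.imread('pics/w1.png'); v=np.load('w1.npy'); C=cam('wrist',dict(eef_pos=v[:3],tool_rot=v[3:]))
for n,C_,i,roi in(('wrist',C,im,(150,80,260,200)),('top',cam('top'),cv2.imread('pics/top0.png'),(280,215,345,260)),('side',cam('side'),cv2.imread('pics/side0.png'),(225,235,305,290))):
    m=mask(i,(12,90,60),(28,255,255),roi); c=max(cv2.findContours(m,0,2)[0],key=cv2.contourArea); r=cv2.minAreaRect(c)
    mm=cv2.moments(c); print(n,'eyelet',r,onz(C_,r[0],47),onz(C_,(mm['m10']/mm['m00'],mm['m01']/mm['m00']),47))
    for b in blobs(mask(i,(0,170,80),(6,255,255),roi)): print(' red',b,onz(C_,b[0],32))
g=cv2.cvtColor(im,6); z=np.zeros_like(g); z[95:155,155:205]=(g[95:155,155:205]<120)*255
for b in blobs(z,5): print('dark',b,onz(C,b[0],30))
i=cv2.imread('pics/top0.png');g=cv2.cvtColor(i,6); z=np.zeros_like(g); z[225:250,285:320]=(g[225:250,285:320]<150)*255
for b in blobs(z,3): print('tdark',b,onz(cam('top'),b[0],30))
```

```text
wrist eyelet ((208.67567443847656, 169.94593811035156), (25.806976318359375, 25.34198570251465), 54.462318420410156) [ 572.7 -121.2] [ 572.7 -121.1]
 red (array([210.4, 126.2]), [198, 118, 22, 19, 140]) [583.4 -73.2]
 red (array([171.8, 153.9]), [163, 145, 21, 17, 125]) [530.6 -96.3]
top eyelet ((327.5862731933594, 228.5344696044922), (13.261951446533203, 12.999338150024414), 66.80140686035156) [ 569.7 -121.6] [ 569.6 -121.5]
 red (array([305.2, 223.5]), [302, 219, 8, 12, 42]) [580.7 -72.2]
 red (array([315.3, 247.1]), [312, 240, 8, 13, 40]) [526.7 -96. ]
side eyelet ((287.2353210449219, 259.441162109375), (16.97835922241211, 15.94936752319336), 30.963756561279297) [ 571.  -120.2] [ 570.4 -120.8]
 red (array([275.7, 247.8]), [271, 245, 9, 9, 35]) [583.1 -72.6]
 red (array([258.1, 274.2]), [254, 262, 11, 22, 122]) [ 518.3 -106.5]
dark (array([195.6,  99.7]), [190, 95, 12, 12, 86]) [573. -41.]
dark (array([167.3, 108.1]), [164, 105, 7, 8, 46]) [538.6 -44. ]
dark (array([203.2, 117.7]), [201, 114, 4, 9, 20]) [577.  -62.2]
dark (array([178.8, 123.9]), [176, 121, 6, 7, 37]) [547.2 -63.8]

[... 155 characters left out ...]
]), [187, 136, 6, 8, 34]) [555.5 -83.9]
dark (array([164.4, 146. ]), [160, 142, 9, 9, 42]) [523.7 -85.7]
dark (array([175.2, 150.3]), [164, 144, 21, 11, 90]) [535.1 -93. ]
tdark (array([292.4, 228.2]), [290, 225, 6, 7, 20]) [569.1 -42.7]
tdark (array([307.2, 230.2]), [299, 225, 14, 13, 51]) [565.3 -77.2]
tdark (array([319., 226.]), [319, 225, 1, 3, 3]) [ 575.8 -104.6]
tdark (array([285.3, 231.8]), [285, 230, 2, 4, 6]) [560.2 -26.2]
tdark (array([301.6, 238.8]), [300, 237, 5, 5, 18]) [545.  -64.4]
tdark (array([314.3, 245.4]), [309, 239, 11, 11, 62]) [530.5 -93.9]
tdark (array([292.6, 242.2]), [291, 240, 5, 5, 17]) [536.5 -43.6]
tdark (array([285.2, 248.2]), [285, 247, 2, 3, 4]) [522.2 -26.6]
```

Scaled: 45 mm / 200 = 0.225, 5 mm / 200 = 0.025, -0.068 rad / 3.1416 = -0.0216.

Request:
{"op": "pendant", "data": {"motion": "0.225,-0.015,0.025,0,0,-0.0216,85 | 0.225,-0.015,0.025,0,0,-0.0216,85 | 0.225,-0.015,0.025,0,0,-0.0216,85 | 0.225,-0.015,0.025,0,0,-0.0216,85 | 0.225,-0.015,0.025,0,0,-0.0216,85 | 0.225,-0.015,0.025,0,0,-0.0216,85 | 0.225,-0.015,0.025,0,0,-0.0216,85 | 0.225,-0.015,0.025,0,0,-0.0216,85 | 0.225,-0.015,0.025,0,0,-0.0216,85 | 0,0,0,0,0,0,85 | 0,0,0,0,0,0,85"}}

```text
clock: 2.8
eef_pos: [564.9, 257.7, 186.0]
tool_rot: [-3.141, 0.001, 1.994]
force: [0.6, -0.6, 0.7]
width: 85.0
gripper_force: 0.0
```

Run:
```python
from h import *
np.set_printoptions(precision=2,suppress=True)
s=ctrl.read_state(); im=ctrl.get_image('wrist'); cv2.imwrite('pics/w2.png',im); np.save('w2.npy',np.r_[s['eef_pos'],s['tool_rot']]); print(s['eef_pos'],s['tool_rot'])
C=cam('wrist',s)
m=mask(im,(18,110,60),(34,255,255)); print(blobs(m,30))
Cs,Ct=cam('side'),cam('top')
for n in('top','side'):
    print(n,blobs(mask(cv2.imread(f'pics/{n}0.png'),(18,110,60),(34,255,255),(140,140,190,250)),20))
m=mask(im,(100,120,40),(125,255,255)); c=max(cv2.findContours(m,0,2)[0],key=cv2.contourArea); r=cv2.minAreaRect(c); print(r,[onz(C,p,30) for p in cv2.boxPoints(r)])
```

```text
[564.9  257.68 186.  ] [-3.14  0.    1.99]
[(array([243.8, 176.3]), [235, 165, 18, 23, 378])]
top [(array([156.5, 232.9]), [151, 229, 12, 8, 70])]
side [(array([172.6, 157.2]), [169, 149, 8, 18, 113])]
((245.5, 206.0), (136.0, 75.0), 90.0) [array([503.4, 276.4]), array([574.2 , 308.29]), array([643.07, 165.5 ]), array([562.24, 129.09])]
```

View pics/w2.png

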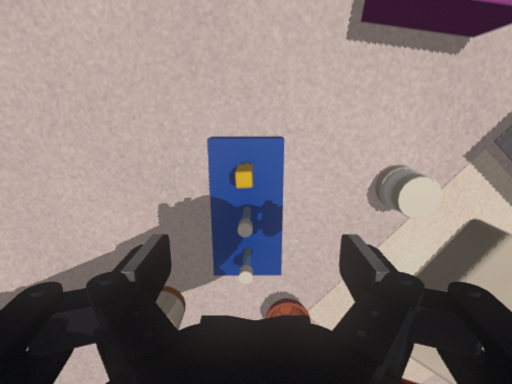

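The wrist view shows the block square to the image. The pin's bright top face is at about (244,182), and the tubes are below it at (245,228) and (246,275).

Run:
```python
from h import *
np.set_printoptions(precision=2,suppress=True)
im=cv2.imread('pics/w2.png'); v=np.load('w2.npy'); s=dict(eef_pos=v[:3],tool_rot=v[3:]); C=cam('wrist',s)
print(cv2.cvtColor(im,cv2.COLOR_BGR2HSV)[163:190,244,2])
m=mask(im,(18,110,190),(34,255,255),(225,155,265,195)); b=blobs(m,20); print(b)
p=onz(C,b[0][0],93); print('head',p, 'tool off',R.from_euler('xyz',v[3:]).as_matrix().T@(np.r_[p,0]-np.r_[v[:2],0]))
q=tri(ray(cam('top'),(156.5,232.9)),ray(cam('side'),(172.6,157.2)));print(q)
c=max(cv2.findContours(m,0,2)[0],key=cv2.contourArea);print(cv2.minAreaRect(c))
```

```text
[ 79  97 108 111 111 112 111 117 156 190 204 206 206 205 205 206 205 205
 205 205 205 205 205 197 164 119 143]
[(array([243.8, 179.2]), [236, 172, 16, 15, 219])]
head [551.14 265.64] tool off [12.91 -9.28 -0.01]
(array([548.77, 264.17,  77.43]), np.float64(0.280575602910967))
((243.5, 179.0), (14.0, 15.0), 90.0)
```

Scaled: 40 mm / 200 = 0.2, 28 mm / 200 = 0.14.

Request:
{"op": "pendant", "data": {"motion": "0.065,-0.0525,0.1,0,0,0,85 | 0,0,0.2,0,0,0,85 | 0,0,0.2,0,0,0,85 | 0,0,0.14,0,0,0,85 | 0,0,0,0,0,0,85 | 0,0,0,0,0,0,15 | 0,0,0,0,0,0,10 | 0,0,0,0,0,0,10 | 0,0,0,0,0,0,10 | 0,0,0,0,0,0,10"}}

```text
clock: 3.85
eef_pos: [550.3, 266.4, 59.3]
tool_rot: [3.14, 0.0, 1.995]
force: [-0.8, -1.0, 4.1]
width: 14.3
gripper_force: 59.2
```

Scaled: -40 mm / 200 = -0.2, -30 mm / 200 = -0.15.

Request:
{"op": "pendant", "data": {"motion": "0,0,-0.075,0,0,0,10 | 0,0,-0.125,0,0,0,10 | 0,0,-0.2,0,0,0,10 | 0,0,-0.2,0,0,0,10 | 0,0,-0.15,0,0,0,10 | 0,0,0,0,0,0,10 | 0,0,0,0,0,0,10"}}

```text
clock: 4.55
eef_pos: [549.9, 266.1, 209.7]
tool_rot: [3.14, 0.0, 1.995]
force: [-0.7, -1.5, -1.2]
width: 14.5
gripper_force: 58.9
```

Run:
```python
from h import *
np.set_printoptions(precision=2,suppress=True)
s=ctrl.read_state(); im=ctrl.get_image('top'); cv2.imwrite('pics/t3.png',im); im=ctrl.get_image('side'); cv2.imwrite('pics/s3.png',im);print(s['eef_pos'])
cv2.imwrite('pics/s3c.png',cv2.resize(im[60:230,80:280],None,fx=3,fy=3,interpolation=2))
```

```text
[549.86 266.13 209.69]
```

View pics/s3c.png

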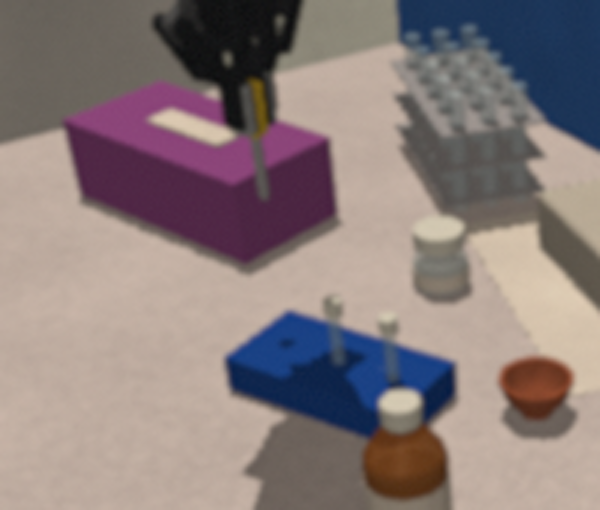

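The side view shows the pin gripped and clear of the block, with both tubes standing. I'll carry it to the gauge.

Scaled: -40 mm / 200 = -0.2, -21 mm / 200 = -0.105, 0.143 rad / 3.1416 = 0.0455.

Request:
{"op": "pendant", "data": {"motion": "-0.1,-0.04,0,0,0,0,10 | -0.2,-0.08,0,0,0,0,10 | -0.2,-0.08,0,0,0,0,10 | -0.2,-0.08,0,0,0,0,10 | -0.2,-0.08,0,0,0,0,10 | -0.2,-0.08,0,0,0,0,10 | -0.2,-0.08,0,0,0,0,10 | -0.2,-0.08,0,0,0,0,10 | -0.2,-0.04,0,0,0,0,10 | -0.105,-0.03,0,0,0,0,10 | 0,0,0,0,0,0.0223,10 | 0,0,0,0,0,0.0455,10"}}

```text
clock: 5.85
eef_pos: [574.9, -119.4, 206.4]
tool_rot: [-3.138, -0.002, 1.775]
force: [0.6, 0.8, -0.2]
width: 13.8
gripper_force: 58.9
```

Request:
{"op": "pendant", "data": {"motion": "0,0,0,0,0,0.0455,10 | 0,0,0,0,0,0.0455,10 | 0,0,0,0,0,0.0455,10 | 0,0,0,0,0,0.0455,10 | 0,0,0,0,0,0.0455,10 | 0,0,0,0,0,0.0455,10 | 0,0,0,0,0,0.0455,10 | 0,0,0,0,0,0.0455,10 | 0,0,0,0,0,0.0455,10 | 0,0,0,0,0,0.0286,10 | 0,0,0,0,0,0,10 | 0,0,0,0,0,0,10"}}

```text
clock: 7.05
eef_pos: [575.5, -117.8, 207.3]
tool_rot: [-3.141, 0.002, 0.407]
force: [-0.5, 0.2, -1.5]
width: 14.3
gripper_force: 58.9
```

Scaled: 35 mm / 200 = 0.175, 25 mm / 200 = 0.125, 0.005 rad / 3.1416 = 0.0016.

Request:
{"op": "pendant", "data": {"motion": "-0.025,0.005,0.125,0,0,0.0016,10 | 0,0,0.175,0,0,0,10 | 0,0,0.1,0,0,0,10 | 0,0,0.05,0,0,0,10 | 0,0,0,0,0,0,10 | 0,0,0,0,0,0,10"}}

```text
clock: 7.65
eef_pos: [572.5, -121.1, 118.9]
tool_rot: [3.141, -0.001, 0.4]
force: [0.3, -1.0, -0.8]
width: 14.4
gripper_force: 58.9
```

Run:
```python
from h import *
np.set_printoptions(precision=2,suppress=True)
s=ctrl.read_state(); print(s['eef_pos'])
a=[ctrl.get_image(n) for n in('side','wrist')]
cv2.imwrite('pics/s4.png',a[0]);cv2.imwrite('pics/w4.png',a[1])
c=cv2.resize(a[0][205:300,225:325],(500,475),interpolation=2)
for n,p in(('s',(571.3,-121,47)),('tip',np.r_[s['eef_pos'][:2],s['eef_pos'][2]-54.3])):
    for k in('side','wrist'): print(n,k,proj(cam(k,s),p))
w=cv2.resize(a[1][100:300,205:305],(290,475),interpolation=2)
cv2.imwrite('pics/c4.png',np.hstack([c,w]))
```

```text
[ 572.52 -121.08  118.92]
s side [287.66 259.64]
s wrist [253.94 202.76]
tip side [288.54 251.92]
tip wrist [254.66 208.53]
```

View pics/c4.png

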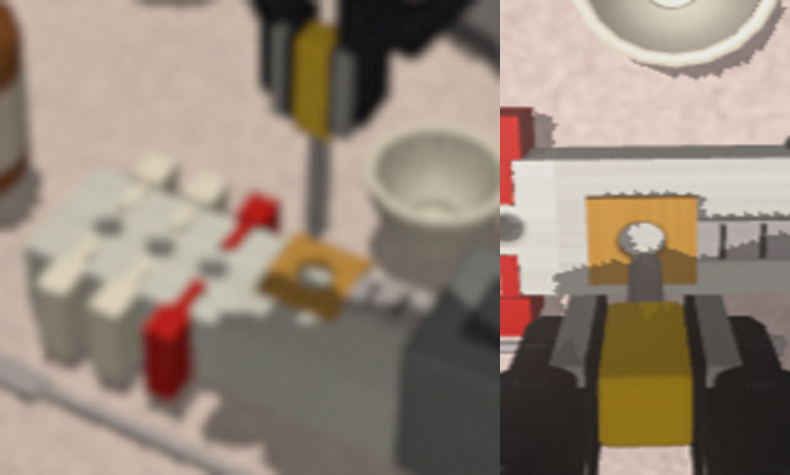

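Both views show the pin tip (side about (288.2,251.4), wrist (255,207)) just above the eyelet hole (side (288.4,259.8), wrist (253.6,201)). Next I'll compute the relative offset.

Run:
```python
from h import *
np.set_printoptions(precision=2,suppress=True)
s=ctrl.read_state(); W,S=cam('wrist',s),cam('side')
a=cv2.imread('pics/s4.png');w=cv2.imread('pics/w4.png')
for n,C,i,roi in(('side',S,a,(272,248,305,272)),('wrist',W,w,(230,178,280,222))):
    m=mask(i,(12,90,60),(28,255,255),roi); c=max(cv2.findContours(m,0,2)[0],key=cv2.contourArea); print(n,cv2.minAreaRect(c))
    if n=='wrist': print(cv2.boundingRect(c))
print('eyelet side',onz(S,(288.4,259.8),47),'wrist',onz(W,(253.6,201),47))
print('tip side',onz(S,(288.2,251.5),64.6),'wrist',onz(W,(255,208),64.6), 'eef',s['eef_pos'])
print('hole red side',onz(S,(225+212/5,205+268/5),30),'wrist',onz(W,(205+8/2.9,100+227/2.375),30))
g=cv2.cvtColor(w,6); print(g[192:212,250:258])
```

```text
side ((287.6000061035156, 259.8000183105469), (16.994115829467773, 15.20526123046875), 26.56505012512207)
wrist ((253.5, 200.5), (37.0, 37.0), 90.0)
(235, 182, 38, 38)
eyelet side [ 572.07 -122.07] wrist [ 572.86 -120.35]
tip side [ 572.72 -119.91] wrist [ 573.27 -121.32] eef [ 572.93 -121.15  119.57]
hole red side [555.13 -84.21] wrist [557.39 -84.63]
[[154 151 152 152 152 152 152 157]
 [139 133 129 137 144 145 143 146]
 [134 141 138 190 208 207 193 167]
 [191 204 170 197 212 213 211 208]
 [196 210 205 207 208 208 209 210]
 [208 208 206 207 208 207 207 207]
 [205 207 205 207 207 206 206 206]
 [186 206 208 208 208 208 208 207]
 [149 197 210 209 209 209 209 209]
 [180 199 207 208 208 207 208 207]
 [132 138 189 206 206 206 205 207]
 [125 143 192 208 206 206 199 205]
 [136 185 203 211 214 210 166 188]
 [130 136 143 188 205 202 154 137]
 [121 127 125 123 120 121 118 120]
 [ 95 106 101  95  94  93  92  90]
 [ 95  95  95  90  92  94  91  88]
 [ 98  91  88  86  93  94  91  89]
 [ 99  84  85  86  92  94  92  89]
 [ 84  82  85  86  87  92  92  90]]
```

Scaled: 8 mm / 200 = 0.04, 6 mm / 200 = 0.03.

Request:
{"op": "pendant", "data": {"motion": "0,0,0.04,0,0,0,10 | 0,0,0.03,0,0,0,10 | 0,0,0.02,0,0,0,10 | 0,0,0.015,0,0,0,10 | 0,0,0,0,0,0,10"}}

```text
clock: 8.25
eef_pos: [571.6, -120.8, 96.7]
tool_rot: [-3.141, 0.001, 0.4]
force: [0.0, 0.3, -0.3]
width: 14.0
gripper_force: 58.9
```

Scaled: 3 mm / 200 = 0.015, 2 mm / 200 = 0.01.

Request:
{"op": "pendant", "data": {"motion": "0,0,0.015,0,0,0,10 | 0,0,0.015,0,0,0,10 | 0,0,0.01,0,0,0,10 | 0,0,0,0,0,0,10 | 0,0,0,0,0,0,10"}}

```text
clock: 8.75
eef_pos: [571.9, -120.9, 89.3]
tool_rot: [-3.142, 0.0, 0.4]
force: [1.1, -0.5, -0.7]
width: 14.5
gripper_force: 58.9
```

Run:
```python
from h import *
s=ctrl.read_state(); print(s['eef_pos'],s['force'])
a=[ctrl.get_image(n) for n in('side','wrist')]; cv2.imwrite('pics/w5.png',a[1])
print(ctrl.read_state()['eef_pos'])
cv2.imwrite('pics/c5.png',np.hstack([cv2.resize(a[0][205:300,225:325],(500,475),interpolation=2),cv2.resize(a[1][100:300,205:305],(290,475),interpolation=2)]))
```

```text
[ 571.91677565 -120.88485876   89.29667887] [ 1.09198087 -0.54934753 -0.7264468 ]
[ 572.05250749 -120.9481396    89.42601195]
```

View pics/c5.png

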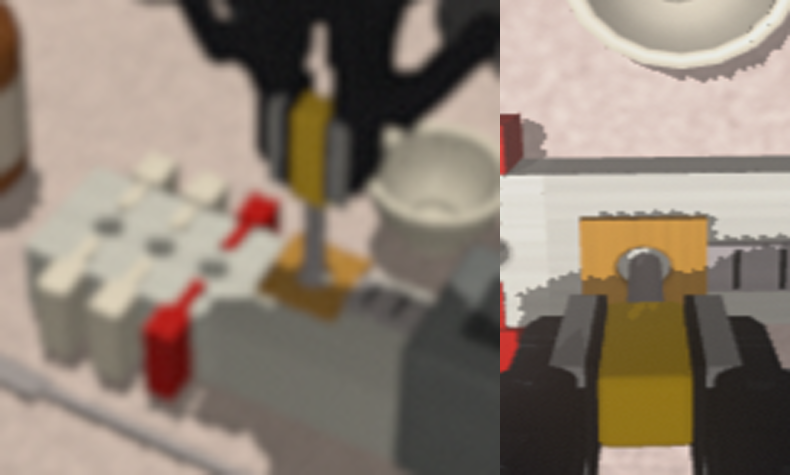

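The tip is through the eyelet in both views and the slide is still home. Now I'll draw it out.

Scaled: -5 mm / 200 = -0.025, -4 mm / 200 = -0.02.

Request:
{"op": "pendant", "data": {"motion": "0,-0.015,0,0,0,0,10 | 0,-0.025,0,0,0,0,10 | 0,-0.025,0,0,0,0,10 | 0,-0.025,0,0,0,0,10 | 0,-0.025,0,0,0,0,10 | 0,-0.025,0,0,0,0,10 | 0,-0.02,0,0,0,0,10 | 0,-0.015,0,0,0,0,10 | 0,0,0,0,0,0,10 | 0,0,0,0,0,0,10"}}

```text
clock: 9.85
eef_pos: [558.4, -89.0, 89.5]
tool_rot: [3.141, -0.0, 0.4]
force: [2.0, -5.6, 0.2]
width: 14.4
gripper_force: 59.0
```

Run:
```python
from h import *
s=ctrl.read_state(); print(s['eef_pos'],s['force'],s['tool_rot'])
a=[ctrl.get_image(n) for n in('side','wrist')]; cv2.imwrite('pics/w6.png',a[1]); cv2.imwrite('pics/s6.png',a[0])
cv2.imwrite('pics/c6.png',np.hstack([cv2.resize(a[0][205:300,225:325],(500,475),interpolation=2),cv2.resize(a[1][100:300,205:305],(290,475),interpolation=2)]))
for k in('side','wrist'): print(k,proj(cam(k,s),np.r_[s['eef_pos'][:2],35]))
```

```text
[558.40797213 -89.02910913  89.49934384] [ 2.00122462 -5.6253674   0.21503944] [ 3.14074955e+00 -1.65635830e-04  3.99691596e-01]
side [270.49783305 257.33136498]
wrist [254.6299921  208.39086411]
```

View pics/c6.png

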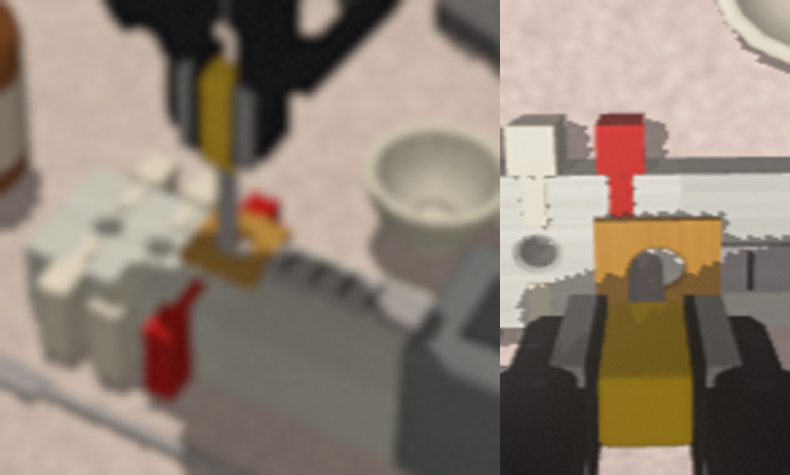

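Both views show the pin dragging the eyelet. In the wrist crop the pin is at x≈647, the red stripe at 621 and the first white hole at (536,251), so a few millimetres remain.

Run:
```python
from h import *
np.set_printoptions(precision=2,suppress=True)
s=ctrl.read_state(); W,S=cam('wrist',s),cam('side'); w=cv2.imread('pics/w6.png');A=R.from_euler('xyz',s['tool_rot']).as_matrix()
f=lambda p:(A.T@(np.r_[p,0]-np.r_[s['eef_pos'][:2],0]))[:2]
m=mask(w,(0,150,60),(8,255,255),(230,165,262,192)); ys,xs=np.nonzero(m)
for r0 in range(172,192,4):
    k=(ys>=r0)&(ys<r0+4); 
    if k.any(): print(r0,xs[k].mean(),f(onz(W,(xs[k].mean(),r0+1.5),30)))
g=cv2.cvtColor(w,6); z=np.zeros_like(g); z[195:218,207:226]=(g[195:218,207:226]<150)*255
for b in blobs(z,10): print('whitehole',b,f(onz(W,b[0],30)))
print(g[205,200:232])
# pin column at several rows
for r in (210,214,218,222): print(r,g[r,245:272])
for z in(45,50,60): print('pin axis pred',z,proj(W,np.r_[s['eef_pos'][:2],z]))
m=mask(w,(12,90,60),(28,255,255),(230,185,290,222));print(cv2.boundingRect(m))
x,y,ww,h=cv2.boundingRect(m); print('plate mid',f(onz(W,(x+ww/2-.5,y+8),47)))
p=np.array([536-500,251]);print(f(onz(W,(205+36/2.9,100+251/2.375),30)))
```

```text
172 246.0 [24.91 -6.23]
176 246.13793103448276 [21.95 -6.15]
180 246.11111111111111 [18.97 -6.2 ]
184 246.26666666666668 [15.97 -6.11]
188 246.15 [12.94 -6.22]
whitehole (array([217.3, 205.6]), [211, 199, 14, 14, 137]) [  0.54 -27.83]
[214 214 214 214 215 214 215 215 214 185 162 137 107 101 103 104 105 107
 105 106 114 117 119 121 147 175 199 211 214 214 213 213]
210 [154 155 155 153 130  97  81  84  93  93  93  87  85  83  83  97 121 126
 126 125 138 186 193 151 138 150 152]
214 [155 156 153 114  88  82  81  83  83  86  85  84  85  83  82  83 116 128
 129 128 129 128 114  94 120 143 147]
218 [ 99  98  97  97  88  80  82  83  82  84  84  87  88  85  82  82 108 124
 125 108  86  78  86  90  94  96  96]
222 [98 98 98 97 86 80 81 82 83 84 83 82 83 82 82 80 80 89 93 93 94 94 92 94
 95 97 96]
pin axis pred 45 [254.64 212.97]
pin axis pred 50 [254.65 215.43]
pin axis pred 60 [254.67 220.73]
(237, 191, 45, 31)
plate mid [10.73  2.96]
[  0.47 -27.74]
```

Scaled: -2 mm / 200 = -0.01, 1 mm / 200 = 0.005.

Request:
{"op": "pendant", "data": {"motion": "0.0025,-0.01,0,0,0,0,10 | 0,-0.01,0,0,0,0,10 | 0,-0.01,0,0,0,0,10 | 0,0,0,0,0,0,10 | 0,0,0.01,0,0,0,10 | 0,0,0.01,0,0,0,10 | 0,0,0.01,0,0,0,10 | 0,0,0.005,0,0,0,10 | 0,0,0,0,0,0,10 | 0,0,0,0,0,0,10"}}

```text
clock: 10.95
eef_pos: [557.3, -83.7, 82.9]
tool_rot: [3.14, -0.001, 0.399]
force: [1.6, -5.7, 1.7]
width: 14.4
gripper_force: 59.4
```

Scaled: 1.5 mm / 200 = 0.0075.

Request:
{"op": "pendant", "data": {"motion": "0,0,0.0075,0,0,0,10 | 0,0,0.0075,0,0,0,10 | 0,0,0,0,0,0,10 | 0,0,0,0,0,0,10"}}

```text
clock: 11.35
eef_pos: [557.3, -83.7, 79.8]
tool_rot: [3.14, -0.002, 0.399]
force: [2.4, -4.6, 1.9]
width: 14.5
gripper_force: 59.4
```

Scaled: 2 mm / 200 = 0.01.

Request:
{"op": "pendant", "data": {"motion": "0,0,0.01,0,0,0,10 | 0,0,0.01,0,0,0,10 | 0,0,0.01,0,0,0,10 | 0,0,0.01,0,0,0,10 | 0,0,0.01,0,0,0,10 | 0,0,0,0,0,0,10 | 0,0,0,0,0,0,10"}}

```text
clock: 12.05
eef_pos: [557.3, -83.6, 69.7]
tool_rot: [3.14, -0.001, 0.399]
force: [1.9, -5.5, 1.3]
width: 13.9
gripper_force: 59.2
```

Scaled: 2 mm / 200 = 0.01, 1.5 mm / 200 = 0.0075.

Request:
{"op": "pendant", "data": {"motion": "0,0,0.01,0,0,0,10 | 0,0,0.01,0,0,0,10 | 0,0,0.01,0,0,0,10 | 0,0,0.01,0,0,0,10 | 0,0,0.0075,0,0,0,10 | 0,0,0.005,0,0,0,10 | 0,0,0,0,0,0,10 | 0,0,0,0,0,0,10"}}

```text
clock: 12.85
eef_pos: [557.3, -83.6, 59.3]
tool_rot: [3.14, -0.002, 0.399]
force: [1.7, -4.8, 1.9]
width: 14.0
gripper_force: 59.3
```

The pin is seated. Before letting go I'll ease it back so the hole wall takes the spring load.

Scaled: 1 mm / 200 = 0.005, 0.3 mm / 200 = 0.0015.

Request:
{"op": "pendant", "data": {"motion": "0,0,0.005,0,0,0,10 | 0,0.0015,0,0,0,0,10 | 0,0.0015,0,0,0,0,10 | 0,0.001,0,0,0,0,10 | 0,0,0,0,0,0,10 | 0,0,0,0,0,0,10"}}

```text
clock: 13.45
eef_pos: [557.5, -83.8, 58.4]
tool_rot: [3.141, -0.001, 0.4]
force: [1.4, -5.4, 5.6]
width: 14.0
gripper_force: 59.6
```

Request:
{"op": "pendant", "data": {"motion": "0,0.002,0,0,0,0,10 | 0,0,0,0,0,0,10 | 0,0,0,0,0,0,10"}}

```text
clock: 13.75
eef_pos: [557.5, -83.9, 58.4]
tool_rot: [3.141, -0.001, 0.4]
force: [1.3, -3.7, 5.7]
width: 14.2
gripper_force: 59.8
```

Scaled: 0.4 mm / 200 = 0.002.

Request:
{"op": "pendant", "data": {"motion": "0,0.002,0,0,0,0,10 | 0,0.002,0,0,0,0,10 | 0,0,0,0,0,0,10 | 0,0,0,0,0,0,10"}}

```text
clock: 14.15
eef_pos: [557.6, -84.2, 58.4]
tool_rot: [-3.141, -0.001, 0.4]
force: [0.6, -3.8, 6.3]
width: 13.9
gripper_force: 59.8
```

Request:
{"op": "pendant", "data": {"motion": "0,0.002,0,0,0,0,10 | 0,0.002,0,0,0,0,10 | 0,0,0,0,0,0,10 | 0,0,0,0,0,0,10"}}

```text
clock: 14.55
eef_pos: [557.7, -84.3, 58.3]
tool_rot: [-3.14, -0.001, 0.4]
force: [0.0, -2.4, 7.9]
width: 14.0
gripper_force: 59.9
```

Scaled: 0.5 mm / 200 = 0.0025.

Request:
{"op": "pendant", "data": {"motion": "0,0.0025,0,0,0,0,10 | 0,0.0025,0,0,0,0,10 | 0,0,0,0,0,0,10 | 0,0,0,0,0,0,10"}}

```text
clock: 14.95
eef_pos: [557.7, -84.4, 58.3]
tool_rot: [-3.139, -0.0, 0.401]
force: [0.7, -2.2, 7.5]
width: 14.2
gripper_force: 60.0
```

Request:
{"op": "pendant", "data": {"motion": "0,0.0025,0,0,0,0,10 | 0,0,0,0,0,0,10 | 0,0,0,0,0,0,10"}}

```text
clock: 15.25
eef_pos: [557.8, -84.5, 58.3]
tool_rot: [-3.139, -0.0, 0.401]
force: [-0.6, -0.8, 8.2]
width: 14.2
gripper_force: 60.1
```

Force is near zero, so I'll open in small steps and then retreat.

Request:
{"op": "pendant", "data": {"motion": "0,0,0,0,0,0,16 | 0,0,0,0,0,0,18 | 0,0,0,0,0,0,22 | 0,0,0,0,0,0,30 | 0,0,0,0,0,0,40 | 0,0,0,0,0,0,45 | 0,0,0,0,0,0,45"}}

```text
clock: 15.95
eef_pos: [558.0, -86.7, 57.7]
tool_rot: [-3.141, 0.0, 0.4]
force: [0.6, -0.1, -0.7]
width: 45.3
gripper_force: 0.0
```

Request:
{"op": "pendant", "data": {"motion": "0,0,-0.025,0,0,0,45 | 0,0,-0.075,0,0,0,45 | 0,0,-0.15,0,0,0,45 | 0,0,-0.2,0,0,0,45 | 0,0,-0.2,0,0,0,45 | 0,0,0,0,0,0,45 | 0,0,0,0,0,0,45"}}

```text
clock: 16.65
eef_pos: [558.6, -86.9, 189.2]
tool_rot: [3.14, -0.002, 0.4]
force: [-0.6, 0.8, -0.9]
width: 44.8
gripper_force: 0.0
```

Run:
```python
from h import *
a=[ctrl.get_image(n) for n in('side','wrist')]
cv2.imwrite('pics/c7.png',np.hstack([cv2.resize(a[0][140:300,150:330],(450,400),interpolation=2),cv2.resize(a[1][80:260,175:335],(350,400),interpolation=2)]))
```

```text
(no output)
```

View pics/c7.png

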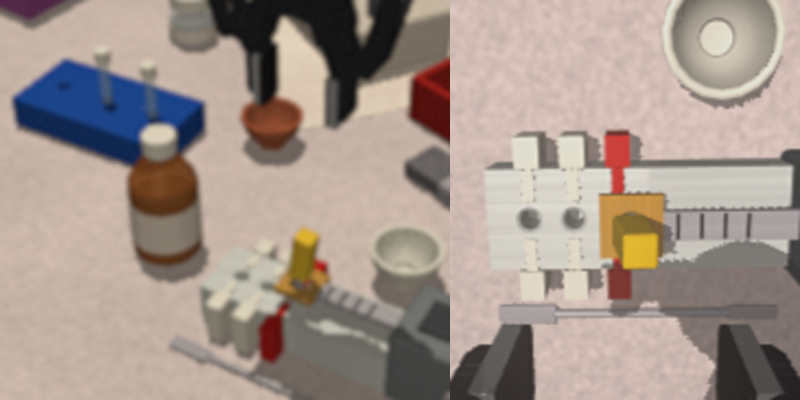

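The pin stands fully seated at the red mark and holds the eyelet there. Both tubes are standing, the bystanders haven't moved and the gripper is clear.

```bash
python3 -c "
from cell import ctrl
print(ctrl.finish_job())"
```

```text
the job is handed in; nothing more can be done
None
```

The job is handed in: the pin is fully down in the red-mark hole and holds the gauge set there, at about 17 s of the 53 s allowed; no verdict was returned.

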